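# Change the dust extraction over to the wide bench inlet

### The job

Change the dust extraction over from the narrow bench inlet to the wide one: slide the wide inlet's damper fully open, take the oak offcut off the narrow inlet's grille and lay it in the scrap tray, and slide the narrow inlet's damper fully shut. The fan is running, so the wide damper must be fully open before the narrow one is shut. Leave the glue bottle, the spray can and the tape measure standing where they are.

Things in the scene. Friction and masses are not known exactly. Their poses are not given: they have to be found in the camera images.
- wide_inlet: Bench dust inlet with the wider mouth, screwed down: plywood box 155 x 310 mm (x by y) whose face slopes at 35 degrees, low edge towards its front (-x, robot side). Origin at bench level under the face's middle, which is at (0, 0, 0.072) m; z up. Flush steel grille: 104 x 125 mm, y -0.133 to -0.008. Aluminium rails 8 mm high round the face (end rails' inner edges y = +-0.145).
- wide_duct (a point): Middle of the round metal duct above the wide inlet: horizontal, 43 mm radius, 260 mm long along y (axes as the inlet's); at x = 0.030, z = 0.232 m of the inlet. It overhangs the damper and its grip, so no tool can come straight down there: lean the tool about 35 degrees, to point square at the face.
- narrow_inlet: Bench dust inlet with the narrower mouth, of the same build and axes, but mirrored: 155 x 250 mm, flush grille 104 x 85 mm, y from 0.008 to 0.093. Rails 8 mm high; end rails' inner edges at y = +-0.115, lower rail's inner edge 62 mm down the slope from the face's middle.
- narrow_duct (a point): Middle of the like duct above the narrow inlet: 43 mm radius, 200 mm long along y, same place over the inlet. It overhangs the grip and the offcut: lean the tool as at the wide inlet.
- wide_damper (a joint): Opening of the wide inlet's damper, m: 0 = shut (end stop), 0.135 = fully open (end stop). It slides along the inlet's +y to open, with about 4 N of friction, and stays where it is left; starts shut or nearly so.
- narrow_damper (a joint): Opening of the narrow inlet's damper, m: 0 = shut (end stop), 0.095 = fully open (end stop). It slides along the inlet's -y to open (+y to shut), with about 4 N of friction, and stays where it is left; starts open for the most part. It cannot shut while the offcut lies on the grille.
- wide_damper_grip (a point): Point in the black bar grip of the wide damper, on a steel plate 120 x 135 x 3 mm. Axes: x up the slope, y along the slide (= inlet's y), z square out of the face. The bar is 45 mm along x, 18 mm thick along y (grasp across this) and its top is 13.5 mm above this point along z; the plate's top is 22.5 mm, the face 27 mm below this point.
- narrow_damper_grip (a point): The same point and axes on the narrow damper's like grip; plate 120 x 95 x 3 mm.
- offcut: Oak offcut 40 x 110 x 22 mm (its x, y, z), 60 to 110 g, origin at the centre of its underside. It starts lying flat on the narrow inlet's grille with its length up and down the slope, resting on the lower rail, under the duct.
- scrap_tray: Open plywood tray 100 x 170 mm, 40 mm high, walls and floor 6 mm, fixed on the bench; origin at the centre of its underside, length along its y.
- bottle: Glue bottle standing on the bench, 65 mm across, 184 mm high, origin under its centre; bystander.
- can: Spray can standing on the bench, 67 mm across, 236 mm high, origin under its centre; bystander.
- measure: Tape measure, 37 x 93 x 64 mm high, origin under its centre; bystander.
Not all that is in view belongs to the job. Of the things that look like the offcut, the largest one is meant.

How it is judged:
By the outcome, as a careful person would: the job done as asked, in the order asked, and still so for the second after the job is handed in, with the robot touching nothing.
It also fails if it takes over 72 s, if anything falls off the work surface, if the arm or the gripper's body presses on something with over 40 N, if the wrist force passes 120 N, or if a joint passes its speed limit or range.

### The arm

A 6-joint arm with a two-finger parallel gripper is mounted at the origin on a cart in front of the work surface, level with it; the furniture and walls round the work are solid. World frame = base frame: x ahead of the robot, y to its left, z up, the work surface at z = 0. Lengths are in m, angles in rad, forces in N, time in s.
With the tool pointing down it reaches from about 0.25 to 0.775 m from the base axis. Payload 4 kg.
Tool frame: the origin (TCP) lies midway between the tips of the shut fingers; the grasp point (between the pads) lies env.grip_point_offset behind it (env.grip_point_offset is the distance from the TCP to the grasp point, in m); z points along the fingers, y is the line along which they close (so a half turn about z gives the same grasp; the last joint's range is limited). The gripper opens to 94 mm and grips with 3 to 60 N. Pads are 16 mm wide; open, the fingers measure 119 mm over their backs; the gripper's body (75 mm by 177 mm) begins 78 mm behind the grasp point.
Start: joints at [1.208, 0.087, 1.371, -0, 1.684, -0.103], TCP at [0.141, 0.532, 0.206] pointing down, gripper open.
Joint ranges: [-3.1, 3.1], [-0.76, 2.03], [0.27, 2.55], [-1.08, 4.22], [0.17, 2.65], [-2.57, 2.57]. Speed limits (rad/s): [2.79, 2.79, 3.14, 3.14, 3.14, 3.14].

### API

Orientations are given as a rotation vector (axis times angle).
In Python, from plant import env gives the robot as it stands. The module is installed in compiled form; this text tells all that it offers.
- The arm moves only by the shell command python3 -m handwheel 'ROWS' [FORCE]. ROWS is a JSON list of rows, 1 to 12 of them, each of 7 numbers: dx, dy, dz in m, then a rotation vector rx, ry, rz in rad, then the finger opening in m; each row shifts and turns the commanded pose from where the row before left it, along the tool's axes as they then stand; what a row does not reach is not made up. A row lasts 1/12 s, in which the tool goes at most 0.0417 m and 0.125 rad, less where a joint would pass 70% of its speed; a pose out of reach is approached as far as the arm can. The fingers move at their own pace and stop on an object; FORCE is the grip in N (left out, the last holds). Time passes only in rows, so rows that do not move let the fingers close. It prints the time, the measured TCP pose, the force, the opening and the grip force at its end.
- env.get_obs(): the state, without advancing time (a new reading comes with each control period).
- env.get_image(name): name is "scene" or "top" or "wrist"; returns the picture (384x512x3 uint8, red, green, blue); there is no depth.
- env.camera_model(name): a dict with "fov_y" (degrees; the focal length in pixels is half the picture's height over the tangent of half this angle, whatever the lens; pixels are square), "cx", "cy" (the principal point, pixels), "eye" and "rotation" of the camera in the world; the wrist camera has in their place "tool_from_camera" (4x4, takes a point from camera to tool coordinates, whose origin is the TCP and whose axes are the flange's). Camera axes: x right, y down, z forward; pixel columns grow to the right and rows downward; lengths in m; the calibration is good to about 2 mm. A picture is of the moment at which its call begins: read the wrist's pose just before it. camera_model takes no time and is no camera call.
- env.close_job(): hands the job in; it is judged then, once.
The state is a dict: "time_s": time; "qpos": joint angles; "dq": joint speeds; "effort": joint torques, N m; "position": TCP position; "tool_rot": TCP orientation; "contact_force": force on the tool from outside, world axes, zero at the start; "wrist_torque": the same for the moment, N m; "grip_width": finger opening in m; "gripper_force": force on a finger pad.
Only numpy, scipy, OpenCV 4.12 (cv2) and the standard library are available. Lean on these libraries where they do the work, as an engineer would, in place of code of your own. Each camera call takes 0.05 s, during which the arm holds its last target. There are 200 camera calls.

## Working session

There is one attempt and no reset: what is moved stays moved. The work goes in short steps, Python scripts to look and compute and a shell command to move; the robot and the scene stay as the last step left them, time stands still between calls to the robot, and variables do not carry over. Pictures are saved under pics/ and viewed, at most 10 in all, crops included, and the job is handed in when it is done.

```bash
mkdir -p pics; python3 - <<'E'
from plant import env
import cv2,numpy as np
print(env.grip_point_offset, env.get_obs())
for n in("scene","top","wrist"):
    im=env.get_image(n); cv2.imwrite(f"pics/{n}0.png",im[:,:,::-1]); print(n,env.camera_model(n))
a=[cv2.imread(f"pics/{n}0.png") for n in("scene","top")]
for n,i in zip(("scene","top"),a): cv2.imwrite(f"pics/{n}0b.png",cv2.resize(i,(800,600),interpolation=cv2.INTER_CUBIC))
E
```

```text
0.0188 {'time_s': 0.0, 'qpos': array([ 1.20790755e+00,  8.79293718e-02,  1.37223966e+00, -2.30118836e-05,
        1.68360378e+00, -1.03107360e-01]), 'dq': array([-4.91841466e-05, -5.10196755e-04,  8.13653712e-06, -9.98439090e-04,
        2.82448411e-05, -1.41491313e-03]), 'effort': array([-6.35636061e-04, -3.40192223e+01, -3.02424753e+01,  7.15700048e-02,
        3.30420630e-02, -1.71201041e-04]), 'position': array([0.14109778, 0.53102358, 0.2043256 ]), 'tool_rot': array([-0.40685865, -3.11464868,  0.00333983]), 'contact_force': array([-0.03474212, -0.01238893, -0.28745944]), 'wrist_torque': array([0.0265342 , 0.00090684, 0.00709962]), 'gripper_force': 0.0, 'grip_width': 0.09418375043749254}
scene {'fov_y': 45.90418723964681, 'cx': 249.68156351542368, 'cy': 191.446968960145, 'eye': array([-0.01417258, -0.81191202,  1.22496309]), 'rotation': array([-2.26047006,  0.77424264, -0.31758946])}
top {'fov_y': 42.900992020326484, 'cx': 250.4155228404004, 'cy': 182.22512559977758, 'eye': array([0.46784056, 0.02035415, 1.56824911]), 'rotation': array([-2.2050298 ,  2.15624863, -0.11898555])}
wrist {'fov_y': 67.30304211517627, 'cx': 258.0024749430848, 'cy': 191.36389449583976, 'tool_from_camera': array([[-2.03537294e-04, -9.61385552e-01, -2.75204978e-01,
         7.93488334e-02],
       [ 9.99999501e-01, -4.64929423e-04,  8.84574250e-04,
        -1.24494552e-03],
       [-9.78367795e-04, -2.75204660e-01,  9.61385166e-01,
        -1.80441161e-01],
       [ 0.00000000e+00,  0.00000000e+00,  0.00000000e+00,
         1.00000000e+00]])}
```

View pics/scene0b.png

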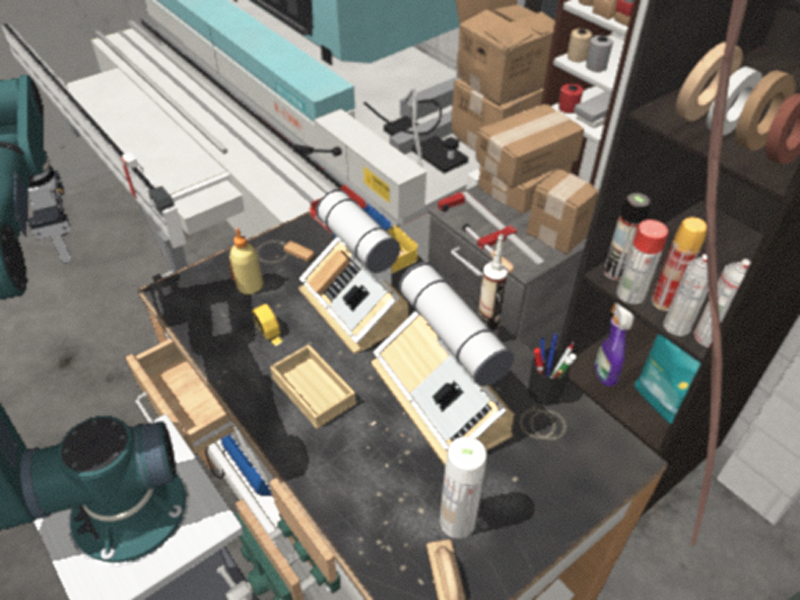

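View pics/top0b.png

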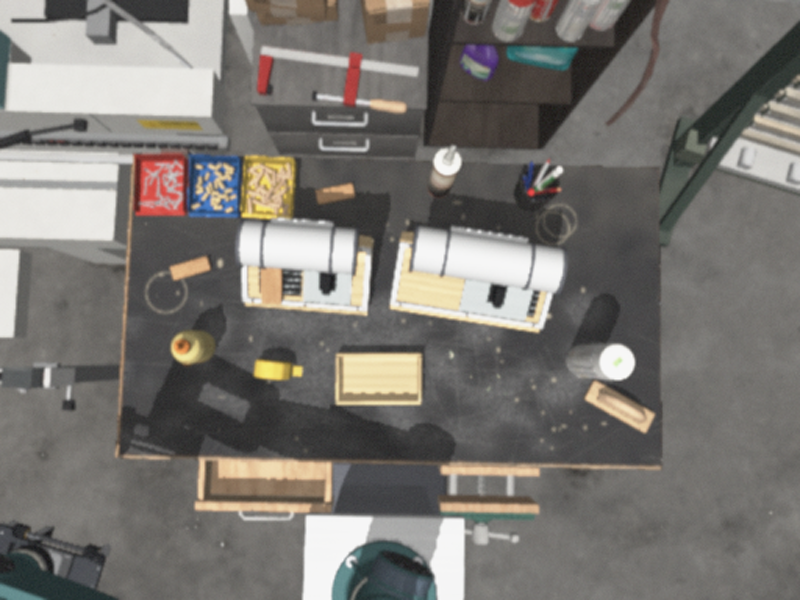

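Candidate pieces (800x600 top view): (270,285) lies on the narrow grille, with smaller look-alikes at (190,268) and (335,193). There are also a sanding block at (620,405), the glue bottle at (190,347), the measure at (275,370), the can at (617,362) and the tray at (378,378). The piece on the narrow grille fits the description; I'll confirm it in an enlarged crop.

```bash
cat > h.py <<'E'
import numpy as np,cv2
from scipy.spatial.transform import Rotation as R
def K(m): 
    f=192/np.tan(np.radians(m["fov_y"]/2)); return np.array([[f,0,m["cx"]],[0,f,m["cy"]],[0,0,1]])
def cam(env,n,obs=None):
    m=env.camera_model(n)
    if n!="wrist": return K(m),R.from_rotvec(m["rotation"]).as_matrix(),np.array(m["eye"])
    T=m["tool_from_camera"]; Rt=R.from_rotvec(obs["tool_rot"]).as_matrix()
    return K(m),Rt@T[:3,:3],obs["position"]+Rt@T[:3,3]
def ray(c,p): 
    d=c[1]@np.linalg.inv(c[0])@[p[0],p[1],1.]; return c[2],d/np.linalg.norm(d)
def plane(c,p,z): e,d=ray(c,p); return e+d*(z-e[2])/d[2]
def tri(cs,ps):
    A=np.zeros((3,3));b=np.zeros(3);L=[]
    for c,p in zip(cs,ps):
        e,d=ray(c,p);M=np.eye(3)-np.outer(d,d);A+=M;b+=M@e;L.append((e,M))
    x=np.linalg.solve(A,b); return x,max(np.linalg.norm(M@(x-e)) for e,M in L)
def proj(c,X): q=c[0]@c[1].T@(np.asarray(X)-c[2]); return q[:2]/q[2]
E
python3 - <<'E'
import cv2
a=cv2.imread("pics/top0.png");b=cv2.imread("pics/scene0.png")
cv2.imwrite("pics/topc.png",cv2.resize(a[130:280,148:364],None,fx=3.7,fy=3.7,interpolation=cv2.INTER_CUBIC))
cv2.imwrite("pics/scenec.png",cv2.resize(b[145:295,165:335],None,fx=4,fy=4,interpolation=cv2.INTER_CUBIC))
E
```

```text
(no output)
```

View pics/topc.png

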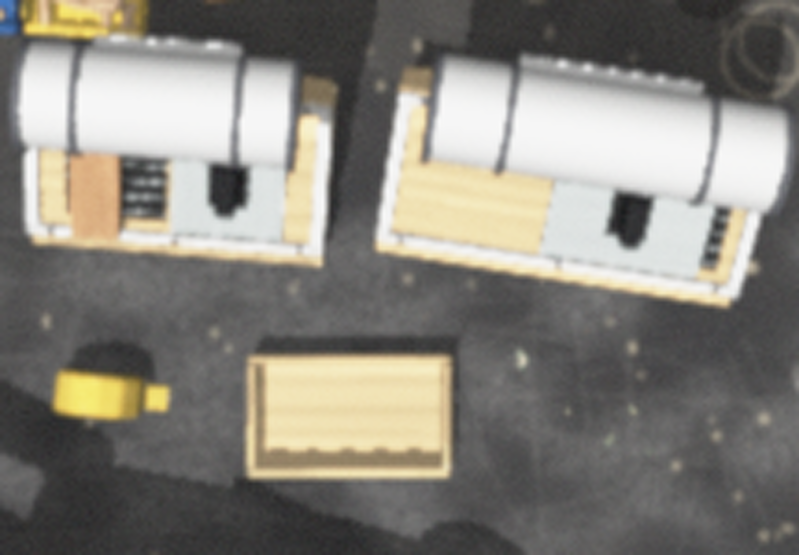

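View pics/scenec.png

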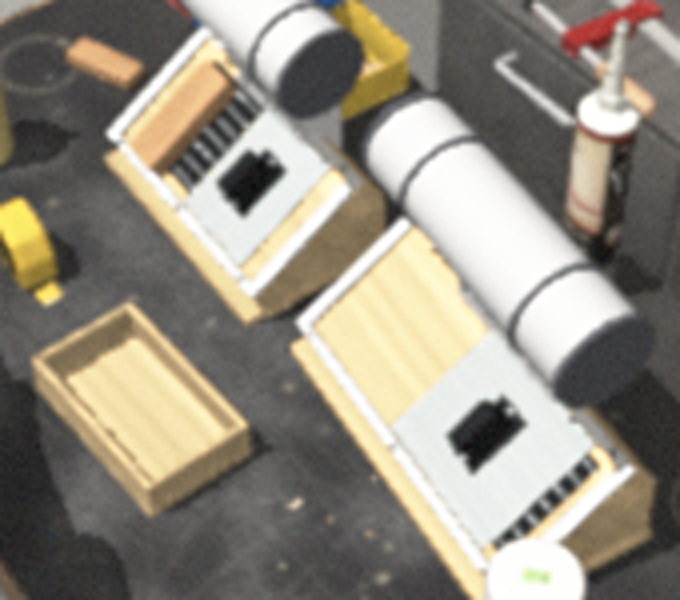

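The crop confirms it. In topc.png the offcut at about (95,195) is the longest wooden piece, lying on the narrow grille beside the open damper. The narrow grip is at (227,190) and the wide grip at (630,215); the tray runs from (248,355) to (450,477).

```bash
cat > m.py <<'E'
from h import *
from plant import env
ct,cs=cam(env,"top"),cam(env,"scene")
T=lambda p:(148+(p[0]+.5)/3.7-.5,130+(p[1]+.5)/3.7-.5)
S=lambda p:(165+(p[0]+.5)/4-.5,145+(p[1]+.5)/4-.5)
P={ "n_ll":((33,238),(113,137)),"n_lr":((322,260),(255,290)),"w_ll":((379,247),(301,325)),"w_lr":((736,302),(487,566)),
"n_plate_l":((173,236),(188,203)),"n_plate_r":((286,243),(240,261)),"w_plate_l":((543,252),(396,422)),
"off_ll":((72,236),(130,140)),"off_lr":((121,239),(150,166)),
"n_bar_low":((224,215),(236,200)),"w_bar_low":((628,248),(467,460)),
"t_a":((248,355),(130,304)),"t_b":((450,355),(247,425)),"t_c":((250,477),(34,360)),"t_d":((450,477),(153,502))}
for k,(a,b) in P.items():
    X,e=tri((ct,cs),(T(a),S(b))); print(k,X.round(4),round(e*1000,1))
E
python3 m.py
python3 - <<'E'
import cv2
from plant import env
a=cv2.imread("pics/top0.png")
import numpy as np
# dark bar mask, brightness threshold
g=a.max(2); print(g[170:200:2,198:222].tolist()); print(g[178:202:2,308:330].tolist())
E
```

```text
n_ll [0.5698 0.2898 0.0392] 2.1
n_lr [0.5566 0.0447 0.0512] 2.8
w_ll [ 0.5695 -0.0032  0.0402] 3.0
w_lr [ 0.5252 -0.2973  0.0741] 0.8
n_plate_l [0.574  0.1712 0.0442] 2.3
n_plate_r [0.5675 0.0767 0.0534] 0.2
w_plate_l [ 0.5656 -0.1399  0.051 ] 0.5
off_ll [0.5694 0.254  0.063 ] 0.7
off_lr [0.5666 0.214  0.0626] 0.8
n_bar_low [0.5926 0.1253 0.0734] 4.9
w_bar_low [ 0.5728 -0.2111  0.07  ] 4.8
t_a [0.4727 0.1073 0.0358] 0.9
t_b [ 0.4757 -0.0626  0.0395] 1.6
t_c [0.3723 0.1018 0.0403] 0.4
t_d [ 0.376  -0.067   0.0241] 1.8
[[229, 231, 230, 231, 232, 232, 233, 233, 233, 233, 233, 222, 167, 143, 186, 229, 236, 237, 236, 236, 237, 237, 238, 237], [211, 213, 217, 215, 214, 216, 213, 214, 215, 216, 216, 202, 153, 123, 158, 213, 223, 224, 225, 227, 226, 229, 228, 228], [222, 224, 225, 224, 217, 198, 156, 118, 105, 111, 121, 127, 109, 96, 112, 150, 167, 180, 201, 210, 214, 214, 212, 211], [227, 226, 227, 228, 226, 210, 136, 71, 46, 48, 43, 47, 47, 41, 46, 48, 92, 159, 216, 226, 225, 226, 225, 225], [227, 226, 226, 226, 224, 210, 135, 70, 50, 52, 50, 52, 54, 43, 29, 39, 80, 154, 216, 226, 226, 228
[... 1786 characters left out ...]
, 57, 52, 51, 69, 136, 212, 227, 227, 228, 228, 228], [228, 227, 225, 209, 127, 59, 48, 37, 36, 46, 53, 52, 54, 58, 93, 167, 220, 229, 230, 230, 229, 228], [226, 226, 219, 180, 117, 84, 69, 50, 40, 53, 54, 51, 52, 67, 137, 213, 226, 228, 230, 229, 229, 228], [225, 224, 224, 220, 215, 212, 179, 107, 57, 54, 50, 54, 71, 111, 166, 219, 228, 229, 229, 228, 227, 228], [228, 225, 226, 224, 225, 225, 218, 182, 135, 104, 98, 104, 141, 196, 219, 225, 226, 226, 228, 228, 226, 227], [228, 227, 228, 225, 227, 228, 227, 225, 222, 218, 219, 219, 223, 227, 228, 227, 227, 226, 228, 226, 227, 228], [214, 215, 220, 222, 227, 229, 228, 226, 227, 227, 227, 228, 228, 227, 227, 227, 226, 226, 227, 226, 227, 226]]
```

```bash
cat >> h.py <<'E'
s35,c35=np.sin(np.radians(35)),np.cos(np.radians(35))
def frame(psi): # face axes: u, y, n
    Z=R.from_euler('z',psi,degrees=True).as_matrix(); return Z@[c35,0,s35],Z@[0,1,0],Z@[-s35,0,c35]
def lean(psi): u,y,n=frame(psi); return np.c_[-u,y,-n]
def down(psi): Z=R.from_euler('z',psi,degrees=True).as_matrix(); return Z@np.c_[[-1,0,0],[0,1,0],[0,0,-1.]]
def step(obs,Rt,p): # rotate first, then shift in new axes
    R0=R.from_rotvec(obs["tool_rot"]).as_matrix()
    rv=R.from_matrix(R0.T@Rt).as_rotvec(); print("rot",rv.round(3),"rows",np.ceil(np.linalg.norm(rv)/.125))
    d=Rt.T@(np.asarray(p)-obs["position"]); print("shift new axes",d.round(4),"old axes",(R0.T@(np.asarray(p)-obs["position"])).round(4),"rows",np.ceil(np.linalg.norm(d)/.0417))
E
cat > m2.py <<'E'
from h import *
from plant import env
ct,cs=cam(env,"top"),cam(env,"scene")
T=lambda p:(148+(p[0]+.5)/3.7-.5,130+(p[1]+.5)/3.7-.5)
for n,a,b in(("narrow",(33,240),(322,263)),("wide",(377,248),(736,303))):
    A,B=plane(ct,T(a),.0385),plane(ct,T(b),.0385)
    d=A-B; psi=np.degrees(np.arctan2(-d[0],d[1])); Z=R.from_euler('z',psi,degrees=True).as_matrix()
    O=(A+B)/2+Z@[.062,0,0]; O[2]=0
    u,y,nn=frame(psi); print(n,A.round(4),B.round(4),"len",np.linalg.norm(d).round(4),"psi",psi.round(2),"O",O.round(4))
    F=O+[0,0,.072]
    pl={"narrow":((172,200),(287,205)),"wide":((549,215),(708,240))}[n]
    for q in pl: 
        e,dd=ray(ct,T(q)); X=e+dd*(np.dot(F+.0045*nn-e,nn)/np.dot(dd,nn)); print("  plate edge y",np.dot(X-F,y).round(4))
    # bar top corners: low end of bar, at h=.0405
    for q in {"narrow":((209,205),(245,205),(225,216)),"wide":((609,233),(650,205),(628,248))}[n]:
        e,dd=ray(ct,T(q)); X=e+dd*(np.dot(F+.0405*nn-e,nn)/np.dot(dd,nn)); print("  bar y,u",np.dot(X-F,y).round(4),np.dot(X-F,u).round(4))
for n,q,z in(("bottle",(190,347),.17),("can",(618,361),.236),("measure",(272,370),.064)):
    print(n,plane(ct,(q[0]/1.5625-.3,q[1]/1.5625-.3),z).round(3))
E
python3 m2.py
```

```text
narrow [0.5663 0.2909 0.0385] [0.5524 0.0463 0.0385] len 0.245 psi -3.27 O [0.6213 0.1651 0.    ]
  plate edge y 0.006
  plate edge y -0.09
  bar y,u -0.0285 -0.0032
  bar y,u -0.0577 -0.0005
  bar y,u -0.0418 -0.0123
wide [0.5661 0.     0.0385] [ 0.5263 -0.3053  0.0385] len 0.308 psi -7.43 O [ 0.6077 -0.1607  0.    ]
  plate edge y 0.0164
  plate edge y -0.118
  bar y,u -0.0305 -0.0028
  bar y,u -0.0577 0.0286
  bar y,u -0.0484 -0.014
bottle [0.478 0.364 0.17 ]
can [ 0.469 -0.397  0.236]
measure [0.437 0.229 0.064]
```

```bash
cat > g.py <<'E'
from h import *
from plant import env
I={"n":(-3.27,np.array([.6213,.1651,.072])),"w":(-7.43,np.array([.6077,-.1607,.072]))}
def P(k,u,y,h): U,Y,N=frame(I[k][0]); return I[k][1]+u*U+y*Y+h*N
def where(k,p): U,Y,N=frame(I[k][0]); d=p-I[k][1]; return np.array([d@U,d@Y,d@N]).round(4)
E
python3 -c "
from g import *
o=env.get_obs(); p=P('w',.005,-.0508,.13); print(p); step(o,lean(I['w'][0]),p)"
```

```text
[ 0.53125332 -0.20196075  0.18135765]
rot [-0.041 -0.61  -0.126] rows 5.0
shift new axes [-0.3812 -0.6765  0.2953] old axes [-0.5654 -0.6083  0.0241] rows 20.0
```

```bash
python3 -m handwheel '[[0,0,0,-0.008,-0.12,-0.025,0.09],[0,0,0,-0.008,-0.12,-0.025,0.09],[0,0,0,-0.008,-0.12,-0.025,0.09],[0,0,0,-0.008,-0.12,-0.025,0.09],[0,0,0,-0.008,-0.12,-0.025,0.09],[-0.019,-0.034,0.013,0,0,0,0.09],[-0.019,-0.034,0.013,0,0,0,0.09],[-0.019,-0.034,0.013,0,0,0,0.09],[-0.019,-0.034,0.013,0,0,0,0.09],[-0.019,-0.034,0.013,0,0,0,0.09],[-0.019,-0.034,0.013,0,0,0,0.09],[-0.019,-0.034,0.013,0,0,0,0.09]]'
python3 -m handwheel '[[-0.019,-0.034,0.013,0,0,0,0.09],[-0.019,-0.034,0.013,0,0,0,0.09],[-0.019,-0.034,0.013,0,0,0,0.09],[-0.019,-0.034,0.013,0,0,0,0.09],[-0.019,-0.034,0.013,0,0,0,0.09],[-0.019,-0.034,0.013,0,0,0,0.09],[-0.019,-0.034,0.013,0,0,0,0.09],[-0.019,-0.034,0.013,0,0,0,0.09],[0,0,0,0,0,0,0.09]]'
python3 -c "
from g import *
o=env.get_obs(); p=P('w',.005,-.0508,.13); step(o,lean(I['w'][0]),p)"
```

```text
time_s: 1.15
position: [0.2701, 0.273, 0.2048]
tool_rot: [0.164, 2.536, -0.05]
contact_force: [0.6, -0.0, 0.6]
grip_width: 0.0899
gripper_force: 0.0
time_s: 1.9
position: [0.4102, 0.0002, 0.2036]
tool_rot: [0.197, 2.544, -0.068]
contact_force: [-1.1, -0.5, 0.2]
grip_width: 0.0899
gripper_force: 0.0
rot [-0.019 -0.02  -0.019] rows 1.0
shift new axes [-0.107  -0.1848  0.1021] old axes [-0.1124 -0.1807  0.1034] rows 6.0
```

```bash
python3 -m handwheel '[[0,0,0,-0.019,-0.02,-0.019,0.09],[-0.018,-0.031,0.014,0,0,0,0.09],[-0.018,-0.031,0.014,0,0,0,0.09],[-0.018,-0.031,0.014,0,0,0,0.09],[-0.018,-0.031,0.015,0,0,0,0.09],[-0.018,-0.031,0.015,0,0,0,0.09],[-0.018,-0.03,0.015,0,0,0,0.09],[0,0,0,0,0,0,0.09],[0,0,0,0,0,0,0.09]]'
cat > shot.py <<'E'
import sys; from g import *
def shot(name):
    o=env.get_obs(); im=env.get_image("wrist")[:,:,::-1].copy(); cv2.imwrite(f"pics/{name}.png",im); np.save(f"pics/{name}.npy",np.r_[o["position"],o["tool_rot"]]); return o,im
def wcam(name): v=np.load(f"pics/{name}.npy"); return cam(env,"wrist",{"position":v[:3],"tool_rot":v[3:]})
def onface(k,c,px,h):
    U,Y,N=frame(I[k][0]); e,d=ray(c,px); X=e+d*(((I[k][1]+h*N-e)@N)/(d@N)); return where(k,X)
E
python3 -c "
from shot import *
o,im=shot('w1'); step(o,lean(I['w'][0]),P('w',.005,-.0508,.13))"
```

```text
time_s: 2.65
position: [0.5272, -0.1871, 0.1916]
tool_rot: [0.138, 2.532, -0.035]
contact_force: [-0.3, 1.6, 0.6]
grip_width: 0.0902
gripper_force: 0.0
rot [ 0.017 -0.005  0.015] rows 1.0
shift new axes [ 0.001  -0.0142  0.0118] old axes [ 0.0012 -0.0144  0.0116] rows 1.0
```

View pics/w1.png

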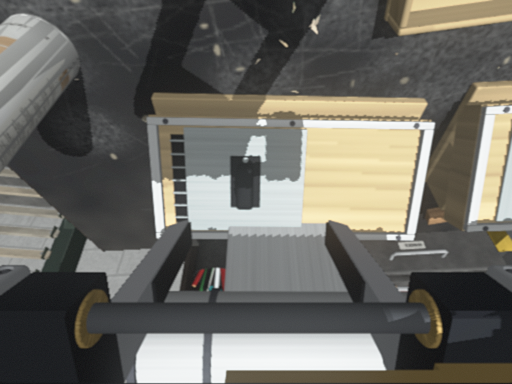

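The wrist view shows the wide face squarely. The black bar runs over cols 231–260 and rows 155–209, the plate's right edge is at col 303, and the lower rail runs from (148,117) to (434,123). The grille is still slightly uncovered on the left.

```bash
cat > a1.py <<'E'
from shot import *
c=wcam("w1")
im=cv2.imread("pics/w1.png"); g=im.max(2)
print("col profile row190",g[190,222:270].tolist()); print("row profile col240",g[148:216,240].tolist()); print("col250",g[148:216,250].tolist())
for n,px,h in(("railLL-",(148,117),.008),("railLL+",(434,123),.008),("railtop-",(155,237),.008),("plateR",(303,175),.0045),("plateL",(187,175),.0045),
 ("bar tl",(231,156),.0405),("bar tr",(260,156),.0405),("bar bl",(231,209),.0405),("bar br",(260,209),.0405)):
    print(n,onface("w",c,px,h))
E
python3 a1.py
```

```text
col profile row190 [227, 227, 226, 227, 227, 228, 228, 220, 167, 93, 66, 65, 59, 54, 55, 61, 65, 66, 70, 70, 71, 71, 72, 74, 73, 75, 74, 73, 70, 63, 61, 67, 74, 76, 75, 72, 70, 109, 187, 230, 231, 229, 229, 229, 229, 228, 228, 228]
row profile col240 [121, 120, 120, 123, 121, 124, 124, 109, 66, 47, 49, 49, 48, 49, 49, 47, 45, 44, 48, 47, 47, 51, 50, 52, 52, 52, 52, 53, 54, 54, 52, 53, 53, 54, 52, 53, 55, 54, 54, 58, 66, 68, 70, 68, 70, 69, 69, 70, 69, 70, 72, 71, 71, 70, 70, 71, 71, 71, 68, 65, 71, 141, 225, 231, 228, 225, 225, 226]
col250 [228, 226, 226, 228, 229, 232, 220, 145, 72, 64, 72, 68, 62, 53, 52, 49, 44, 49, 49, 49, 52, 55, 60, 63, 63, 55, 54, 52, 52, 52, 54, 54, 53, 53, 55, 53, 55, 55, 55, 58, 64, 69, 70, 70, 68, 69, 68, 67, 67, 67, 68, 68, 68, 67, 69, 69, 68, 67, 65, 65, 92, 163, 228, 231, 227, 225, 225, 226]
railLL- [-0.0636 -0.1517  0.008 ]
railLL+ [-0.0616  0.1522  0.008 ]
railtop- [ 0.073  -0.1556  0.008 ]
plateR [-0.0025  0.0153  0.0045]
plateL [-0.0011 -0.1151  0.0045]
bar tl [-0.0286 -0.063   0.0405]
bar tr [-0.029  -0.0346  0.0405]
bar bl [ 0.0262 -0.0636  0.0405]
bar br [ 0.0259 -0.0337  0.0405]
```

```bash
cat > a2.py <<'E'
from shot import *
c=wcam("w1"); ct=cam(env,"top"); T=lambda p:(148+(p[0]+.5)/3.7-.5,130+(p[1]+.5)/3.7-.5)
for n,a,b in(("rail+",(377,248),(434,123)),("rail-",(736,303),(148,117)),("bar low end",(628,248),(246,155)),("bar low-left corner",(650,205),(231,180))):
    X,e=tri((ct,c),(T(a),b)); print(n,X.round(4),where("w",X),round(e*1e3,1))
o=env.get_obs(); step(o,lean(-7.8),P("w",0,-.0495,.027-.014))
E
python3 a2.py
```

```text
rail+ [ 0.5678 -0.0024  0.0463] [-0.0639  0.1519  0.0133] 3.3
rail- [ 0.5266 -0.3016  0.0491] [-0.0641 -0.1502  0.0169] 1.6
bar low end [ 0.5686 -0.2063  0.073 ] [-0.0263 -0.0503  0.0196] 1.5
bar low-left corner [ 0.6048 -0.2266  0.0736] [ 0.0056 -0.0657 -0.0019] 0.7
rot [ 0.022 -0.003  0.022] rows 1.0
shift new axes [ 0.0062 -0.0136  0.1298] old axes [ 0.0061 -0.0163  0.1295] rows 4.0
```

```bash
python3 -m handwheel '[[0,-0.0163,0.02,0.022,-0.003,0.022,0.09],[0.002,0,0.03,0,0,0,0.09],[0,0,0.01,0,0,0,0.09],[0,0,0,0,0,0,0.09],[0,0,0,0,0,0,0.09]]' 
cat > a3.py <<'E'
from shot import *
o,im=shot("w2"); print(where("w",o["position"]))
a=cv2.imread("pics/w1.png")
g=a.max(2).astype(int)
print("w1 r150 left",g[150,148:196].tolist()); print("w1 r150 plateR",g[150,296:310].tolist()); print("r150 right",g[150,405:440].tolist())
cv2.imwrite("pics/w12.png",np.hstack([cv2.resize(im[60:300,130:400],None,fx=2.9,fy=2.45)]))
E
python3 a3.py
```

```text
time_s: 3.12
position: [0.558, -0.2049, 0.1439]
tool_rot: [0.168, 2.524, -0.056]
contact_force: [0.3, -0.6, 0.5]
grip_width: 0.0898
gripper_force: 0.0
[ 0.0055 -0.0502  0.0839]
w1 r150 left [75, 118, 144, 145, 143, 142, 143, 146, 143, 133, 109, 92, 112, 127, 130, 130, 130, 130, 129, 127, 130, 130, 117, 86, 47, 38, 40, 37, 40, 41, 39, 41, 42, 41, 38, 50, 87, 114, 122, 119, 119, 120, 120, 120, 121, 121, 121, 121]
w1 r150 plateR [124, 125, 124, 120, 133, 182, 226, 233, 232, 224, 225, 232, 233, 233]
r150 right [239, 240, 239, 239, 238, 239, 239, 239, 239, 240, 241, 232, 180, 115, 93, 130, 206, 246, 249, 248, 247, 246, 248, 248, 229, 139, 70, 56, 63, 77, 86, 90, 88, 86, 91]
```

View pics/w2.png

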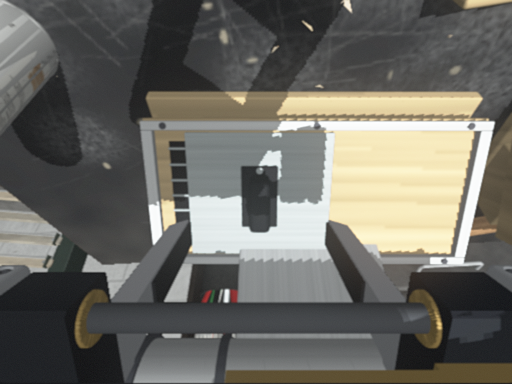

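The second wrist view shows the bar at cols 241–277 and rows 166–231, with its centre at about col 259. The rail corners are at (142,120) and (493,123).

```bash
cat > a4.py <<'E'
from shot import *
a,b=wcam("w1"),wcam("w2")
L=onface("w",a,(158,150),.008);Rr=onface("w",a,(420,150),.008);print("inner width",L,Rr)
g=cv2.imread("pics/w2.png").max(2).astype(int)
print("w2 r165",g[165,140:190].tolist(),g[165,455:485].tolist(), "plate", g[165,318:338].tolist()); print("bar r190",g[190,234:286].tolist())
for n,p,q in(("r+",(434,123),(493,123)),("r-",(148,117),(142,120)),("barTL",(231,155.5),(241.5,166)),("barTR",(260,155.5),(277.5,167))):
    X,e=tri((a,b),(p,q)); print(n,where("w",X),round(e*1e3,1))
E
python3 a4.py
```

```text
inner width [-0.0292 -0.144   0.008 ] [-0.0326  0.1419  0.008 ]
w2 r165 [62, 62, 60, 76, 119, 150, 154, 156, 155, 155, 153, 156, 155, 152, 138, 115, 97, 113, 135, 142, 144, 142, 142, 142, 141, 143, 143, 142, 140, 134, 121, 116, 113, 115, 116, 115, 114, 116, 115, 114, 116, 115, 115, 114, 113, 113, 117, 127, 130, 130] [245, 245, 245, 244, 245, 245, 244, 245, 245, 245, 247, 248, 224, 150, 108, 105, 105, 106, 137, 219, 252, 253, 252, 252, 252, 251, 251, 252, 254, 242] plate [135, 137, 137, 136, 133, 146, 196, 237, 242, 241, 241, 240, 241, 238, 238, 246, 249, 248, 246, 244]
bar r190 [131, 131, 132, 131, 133, 133, 125, 96, 60, 52, 54, 55, 52, 52, 52, 52, 52, 52, 52, 53, 54, 54, 51, 52, 54, 53, 54, 57, 69, 76, 79, 75, 74, 67, 63, 57, 53, 54, 54, 54, 54, 52, 61, 93, 122, 131, 133, 132, 130, 130, 131, 131]
r+ [-0.0609  0.1574 -0.0005] 0.4
r- [-0.0637 -0.1545 -0.    ] 0.3
barTL [-0.0238 -0.066   0.0067] 0.6
barTR [-0.0266 -0.0347  0.0245] 0.7
```

```bash
sed -i 's/"w":(-7.43,np.array(\[.6077,-.1607,.072\]))/"w":(-7.8,np.array([.6175,-.162,.072]))/' g.py; cat > a5.py <<'E'
from shot import *
a,b=wcam("w1"),wcam("w2")
for n,p,q in(("r+",(434,123),(493,123)),("r-",(148,117),(142,120)),("plateR",(301,150),(324,165))):
    X,e=tri((a,b),(p,q)); print(n,where("w",X),round(e*1e3,1))
print([onface("w",b,p,.03) for p in((241.5,200),(277.5,200),(259,166),(259,231))],[onface("w",b,p,.008) for p in((156,165),(474,165))])
o=env.get_obs(); step(o,lean(I["w"][0]),P("w",-.006,-.049,.013))
E
python3 a5.py
```

```text
r+ [-0.0698  0.1571  0.0057] 0.4
r- [-0.071  -0.1549  0.0051] 0.3
plateR [-0.0406  0.0031  0.0425] 3.4
[array([-0.0049, -0.0662,  0.03  ]), array([-0.0049, -0.0349,  0.03  ]), array([-0.0349, -0.0511,  0.03  ]), array([ 0.0243, -0.0509,  0.03  ])] [array([-0.0313, -0.1454,  0.008 ]), array([-0.032 ,  0.1463,  0.008 ])]
rot [-0.001  0.005  0.003] rows 1.0
shift new axes [0.0049 0.0021 0.0771] old axes [0.0052 0.0023 0.0771] rows 2.0
```

```bash
python3 -m handwheel '[[0.005,0,0.02,0,0.005,0,0.09],[0,0.001,0.025,0,0,0,0.09],[0,0,0.02,0,0,0,0.09],[0,0,0.007,0,0,0,0.09],[0,0,0.004,0,0,0,0.09],[0,0,0,0,0,0,0.09],[0,0,0,0,0,0,0.09]]' 25
python3 -m handwheel '[[0,0,0,0,0,0,0],[0,0,0,0,0,0,0],[0,0,0,0,0,0,0],[0,0,0,0,0,0,0],[0,0,0,0,0,0,0],[0,0,0,0,0,0,0],[0,0,0,0,0,0,0],[0,0,0,0,0,0,0]]' 25
python3 -c "
from g import *
o=env.get_obs(); print(where('w',o['position']),o['contact_force'],o['grip_width'])"
```

```text
time_s: 3.75
position: [0.598, -0.2114, 0.0804]
tool_rot: [0.17, 2.526, -0.058]
contact_force: [0.7, -0.1, 1.2]
grip_width: 0.0898
gripper_force: 0.0
time_s: 4.42
position: [0.5975, -0.2111, 0.0785]
tool_rot: [0.171, 2.528, -0.057]
contact_force: [-0.1, -0.1, -0.0]
grip_width: 0.0405
gripper_force: 0.0
[-0.007  -0.0513  0.0129] [-0.06299022 -0.06084513 -0.04812069] 0.04054646918353459
```

```bash
python3 -m handwheel '[[0,0,0,0,0,0,0],[0,0,0,0,0,0,0],[0,0,0,0,0,0,0],[0,0,0,0,0,0,0],[0,0,0,0,0,0,0],[0,0,0,0,0,0,0]]' 25
```

```text
time_s: 4.92
position: [0.5976, -0.2105, 0.0785]
tool_rot: [0.171, 2.528, -0.055]
contact_force: [1.2, 3.4, 0.5]
grip_width: 0.018
gripper_force: 25.0
```

```bash
python3 -m handwheel '[[0,0.01,0,0,0,0,0],[0,0.02,0,0,0,0,0],[0,0.02,0,0,0,0,0],[0,0.02,0,0,0,0,0],[0,0.02,0,0,0,0,0],[0,0.01,0,0,0,0,0],[0,0.005,0,0,0,0,0],[0,0,0,0,0,0,0],[0,0,0,0,0,0,0]]' 30
python3 -c "
from g import *
o=env.get_obs(); print(where('w',o['position']),o['contact_force'],o['wrist_torque'],o['grip_width'])"
```

```text
time_s: 5.67
position: [0.6117, -0.1062, 0.0784]
tool_rot: [0.171, 2.528, -0.055]
contact_force: [-3.7, 4.4, 3.0]
grip_width: 0.0177
gripper_force: 30.0
[-0.0072  0.0545  0.0129] [-3.71211438  4.42121516  3.02306892] [0.73260743 0.42534811 0.45839407] 0.017674355851717023
```

```bash
for i in 1 2; do python3 -m handwheel '[[0,0.003,0,0,0,0,0],[0,0.003,0,0,0,0,0],[0,0,0,0,0,0,0]]'; done; python3 -m handwheel '[[0,0.003,0,0,0,0,0],[0,0,0,0,0,0,0]]';python3 -c "
from g import *
o=env.get_obs(); print(where('w',o['position']),o['contact_force'],o['wrist_torque'],o['grip_width'])"
```

```text
time_s: 5.92
position: [0.6122, -0.102, 0.0784]
tool_rot: [0.171, 2.528, -0.058]
contact_force: [-6.0, -0.6, 4.4]
grip_width: 0.0178
gripper_force: 30.0
time_s: 6.17
position: [0.613, -0.0963, 0.0785]
tool_rot: [0.172, 2.528, -0.059]
contact_force: [-5.4, -1.0, 4.6]
grip_width: 0.0179
gripper_force: 30.0
time_s: 6.33
position: [0.6131, -0.0957, 0.0785]
tool_rot: [0.171, 2.528, -0.065]
contact_force: [-7.2, -10.5, 4.6]
grip_width: 0.0178
gripper_force: 30.1
[-0.0072  0.0651  0.013 ] [ -7.20673864 -10.46072495   4.57231918] [-0.81858279  0.98662458 -0.75669557] 0.017761201242648465
```

```bash
sed -i 's/np.array(\[.6213,.1651,.072\])/np.array([.6310,.1645,.072])/' g.py; python3 -m handwheel '[[0,0.002,0,0,0,0,0],[0,0,0,0,0,0,0],[0,-0.002,0,0,0,0,0],[0,0,0,0,0,0,0.09],[0,0,0,0,0,0,0.09],[0,0,0,0,0,0,0.09],[0,0,0,0,0,0,0.09],[0,0,0,0,0,0,0.09],[0,0,0,0,0,0,0.09],[0,0,0,0,0,0,0.09],[0,0,0,0,0,0,0.09],[0,0,0,0,0,0,0.09]]'
python3 -c "
from shot import *
ct,cs=cam(env,'top'),cam(env,'scene')
T=lambda p:(148+(p[0]+.5)/3.7-.5,130+(p[1]+.5)/3.7-.5)
print([onface('n',ct,T(p),.022) for p in((71,200),(121,200))])
o=env.get_obs(); print(where('w',o['position']),o['grip_width'],o['contact_force'])
print('retreat 0.11 then'); o['position']=o['position']+.11*frame(-7.8)[2]; step(o,lean(I['n'][0]),P('n',-.007,.065,.13))"
```

```text
time_s: 7.33
position: [0.6138, -0.092, 0.0783]
tool_rot: [0.171, 2.528, -0.057]
contact_force: [-0.1, 0.0, 0.5]
grip_width: 0.0742
gripper_force: 0.0
[array([-0.031 ,  0.0883,  0.022 ]), array([-0.0272,  0.0468,  0.022 ])]
[-0.0071  0.0689  0.0127] 0.07418288327755099 [-0.08792739  0.00101888  0.46887375]
retreat 0.11 then
rot [-0.047 -0.002 -0.063] rows 1.0
shift new axes [ 0.0087  0.3171 -0.0135] old axes [ 0.0287  0.3149 -0.0283] rows 8.0
```

```bash
python3 -m handwheel '[[0,0,-0.03,0,0,0,0.09],[0,0,-0.04,0,0,0,0.09],[0,0,-0.04,0,0,0,0.09],[0.002,0.039,-0.002,-0.047,-0.002,-0.063,0.09],[0.001,0.039,-0.002,0,0,0,0.09],[0.001,0.039,-0.002,0,0,0,0.09],[0.001,0.039,-0.002,0,0,0,0.09],[0.001,0.039,-0.002,0,0,0,0.09],[0.001,0.039,-0.002,0,0,0,0.09],[0.001,0.039,-0.002,0,0,0,0.09],[0.001,0.039,-0.002,0,0,0,0.09],[0,0,0,0,0,0,0.09]]'
python3 -m handwheel '[[0,0,0,0,0,0,0.09],[0,0,0,0,0,0,0.09]]'
python3 -c "
from shot import *
o,im=shot('n1'); print(where('n',o['position'])); step(o,lean(I['n'][0]),P('n',-.007,.0675,.09))"
```

```text
time_s: 8.33
position: [0.5553, 0.2363, 0.1768]
tool_rot: [0.062, 2.529, -0.015]
contact_force: [0.3, -0.1, 0.1]
grip_width: 0.0906
gripper_force: 0.0
time_s: 8.5
position: [0.5556, 0.2287, 0.176]
tool_rot: [0.071, 2.531, -0.024]
contact_force: [0.4, -0.7, 1.1]
grip_width: 0.0901
gripper_force: 0.0
[-0.0051  0.0598  0.1305]
rot [-0.    -0.001  0.001] rows 1.0
shift new axes [0.0019 0.0077 0.0405] old axes [0.0019 0.0077 0.0405] rows 1.0
```

View pics/n1.png

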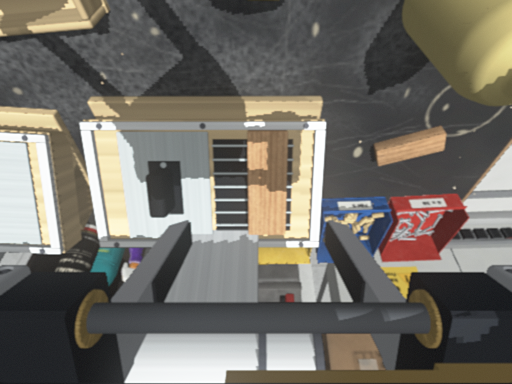

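The narrow face: the offcut covers cols 248–288 and rows 131–235, the damper grip is at about (164,188) with the plate's right edge at col 211, and the small look-alike block is at (410,145). I'll move in and take a second view for heights.

```bash
python3 -m handwheel '[[0.002,0.008,0.02,0,0,0,0.09],[0,0,0.02,0,0,0,0.09],[0,0,0,0,0,0,0.09],[0,0,0,0,0,0,0.09]]'
cat > a6.py <<'E'
from shot import *
import os
if not os.path.exists("pics/n2.npy"): shot("n2")
def edges(row,im,lo,hi):
    g=im[row].astype(int)[lo:hi]; return [lo+i for i in range(1,len(g)-1) if 0]
for n in("n1","n2"):
    c=wcam(n); im=cv2.imread(f"pics/{n}.png"); hsv=cv2.cvtColor(im,cv2.COLOR_BGR2HSV)
    m=cv2.inRange(hsv,(5,95,80),(17,200,255)); m[:100]=0;m[250:]=0; m[:,345:]=0
    m=cv2.morphologyEx(m,cv2.MORPH_OPEN,np.ones((5,5)))
    k,l,s,ce=cv2.connectedComponentsWithStats(m); i=1+np.argmax(s[1:,4]); x,y,w,h,A=s[i]; print(n,"offcut",x,y,w,h,A)
    r=cv2.minAreaRect(np.argwhere(l==i)[:,::-1].astype(np.float32)); print(r)
    for q in cv2.boxPoints(r): print("  ",q.round(1),onface("n",c,q,.022))
    g=im.max(2).astype(int); R0=165
    d=np.abs(np.diff(g[R0])); print([(j,g[R0,j],g[R0,j+1]) for j in range(70,350) if d[j]>25])
E
python3 a6.py
```

```text
time_s: 8.88
position: [0.5773, 0.2332, 0.141]
tool_rot: [0.076, 2.533, -0.026]
contact_force: [-0.2, 0.3, 0.4]
grip_width: 0.0904
gripper_force: 0.0
n1 offcut 255 184 31 47 817
((270.0, 207.0), (46.0, 30.0), 90.0)
   [255. 184.] [-0.0095  0.0554  0.022 ]
   [285. 184.] [-0.0095  0.0864  0.022 ]
   [285. 230.] [0.0418 0.0877 0.022 ]
   [255. 230.] [0.0418 0.0553 0.022 ]
[(77, np.int64(111), np.int64(145)), (78, np.int64(145), np.int64(186)), (81, np.int64(180), np.int64(140)), (82, np.int64(140), np.int64(111)), (85, np.int64(123), np.int64(206)), (86, np.int64(206), np.int64(253)), (95, np.int64(237), np.int64(168)), (96, np.int64(168), np.int64(124)), (98, np.int64(144), np.int64(220)), (99, np.int64(220), np.int64(249)), (133, np.int64(219), np.int64(171)), (134, np.int64(171), np.int64(141)), (147, np.int64(116), np.int64(82)), (159, np.int64(68), np.int64(106)), (165, np.int64(126), np.int64(91)), (166, np.int64(91), np.int64(60)), (179, np.int64(67), np.int64(106)), (180, np.int64(106), np.int64(133)), (212, np.int64(150), np.int64(118)), (213, np.int64(118), np.int64(67)), (24
[... 761 characters left out ...]
2.9 154.5] [-0.0489  0.0769  0.022 ]
   [288.6 242.8] [0.0344 0.0926 0.022 ]
   [254.8 248.8] [0.0405 0.0608 0.022 ]
[(123, np.int64(219), np.int64(168)), (124, np.int64(168), np.int64(140)), (200, np.int64(126), np.int64(88)), (201, np.int64(88), np.int64(52)), (238, np.int64(55), np.int64(86)), (239, np.int64(86), np.int64(119)), (252, np.int64(144), np.int64(187)), (253, np.int64(187), np.int64(216)), (275, np.int64(236), np.int64(209)), (276, np.int64(209), np.int64(152)), (285, np.int64(119), np.int64(84)), (291, np.int64(88), np.int64(129)), (316, np.int64(124), np.int64(193)), (317, np.int64(193), np.int64(255)), (327, np.int64(252), np.int64(168)), (328, np.int64(168), np.int64(89))]
```

```bash
python3 - <<'E'
from shot import *
a,b=wcam("n1"),wcam("n2")
print("inner",onface("n",a,(96.5,165),.008),onface("n",a,(312.5,165),.008),onface("n",b,(316.5,165),.008))
print("off n1",onface("n",a,(247.3,165),.022),onface("n",a,(287,165),.022)," n2",onface("n",b,(238.8,165),.022),onface("n",b,(285.5,165),.022))
# height from width ratio between two views: h such that both views agree on 40 mm width
for h in(.010,.016,.022,.028,.034):
    print(h,[round(float(onface("n",c,q,h)[1]-onface("n",c,p,h)[1]),4) for c,p,q in((a,(247.3,165),(287,165)),(b,(238.8,165),(285.5,165)))],[round(float((onface("n",c,q,h)[1]+onface("n",c,p,h)[1])/2),4) for c,p,q in((a,(247.3,165),(287,165)),(b,(238.8,165),(285.5,165)))])
print("plate edge",onface("n",a,(213.3,165),.0045),onface("n",b,(201,165),.0045),"plate -y",onface("n",a,(115,165),.0045))
print("rail low", onface("n",a,(200,130),.008))
g=cv2.imread("pics/n2.png"); print("n2 col 262 rows",g.max(2)[110:150,262].tolist()); g=cv2.imread("pics/n1.png"); print("n1 col 268",g.max(2)[110:150,268].tolist(),g.max(2)[225:245,268].tolist())
o=env.get_obs(); print(where("n",o["position"])); step(o,lean(-3.27),P("n",-.007,.066,.007))
E
```

```text
inner [-0.0268 -0.113   0.008 ] [-0.0268  0.1164  0.008 ] [-0.037   0.1177  0.008 ]
off n1 [-0.0294  0.0477  0.022 ] [-0.0294  0.0879  0.022 ]  n2 [-0.0398  0.0473  0.022 ] [-0.0397  0.088   0.022 ]
0.01 [0.0419, 0.0426] [0.0682, 0.0678]
0.016 [0.041, 0.0416] [0.068, 0.0677]
0.022 [0.0402, 0.0407] [0.0678, 0.0677]
0.028 [0.0394, 0.0396] [0.0676, 0.0676]
0.034 [0.0386, 0.0386] [0.0674, 0.0675]
plate edge [-0.0261  0.0105  0.0045] [-0.0366  0.0109  0.0045] plate -y [-0.0261 -0.0951  0.0045]
rail low [-0.0632 -0.0011  0.008 ]
n2 col 262 rows [224, 225, 230, 234, 236, 237, 238, 239, 237, 219, 152, 126, 125, 127, 143, 140, 157, 238, 255, 255, 254, 254, 255, 255, 201, 143, 110, 138, 219, 243, 225, 162, 142, 141, 139, 141, 141, 140, 140, 139]
n1 col 268 [232, 234, 237, 229, 156, 126, 129, 128, 125, 125, 134, 140, 156, 168, 165, 162, 158, 158, 157, 135, 114, 131, 144, 144, 142, 138, 134, 136, 139, 136, 137, 139, 143, 146, 152, 155, 149, 150, 138, 134] [224, 226, 227, 226, 226, 226, 222, 221, 222, 212, 179, 160, 152, 139, 124, 126, 148, 164, 163, 159]
[-0.0063  0.0662  0.0906]
rot [-0.002 -0.    -0.002] rows 1.0
shift new axes [ 0.0007 -0.0002  0.0836] old axes [ 0.0007 -0.0001  0.0836] rows 3.0
```

```bash
python3 -m handwheel '[[0,0.0015,0.02,0,0,0,0.06],[0,0,0,0,0,0,0.06],[0,0,0,0,0,0,0.06],[0,0,0,0,0,0,0.06],[0,0,0,0,0,0,0.06],[0,0,0.025,0,0,0,0.06],[0,0,0.02,0,0,0,0.06],[0,0,0.012,0,0,0,0.06],[0,0,0.005,0,0,0,0.06],[0,0,0,0,0,0,0.06],[0,0,0,0,0,0,0.06]]' 25
python3 -c "
from g import *
o=env.get_obs(); print(where('n',o['position']))"
python3 -m handwheel '[[0,0,0,0,0,0,0.03],[0,0,0,0,0,0,0.03],[0,0,0,0,0,0,0.03],[0,0,0,0,0,0,0.03],[0,0,0,0,0,0,0.03],[0,0,0,0,0,0,0.03],[0,0,0,0,0,0,0.03],[0,0,0,0,0,0,0.03]]' 25
python3 -c "
from g import *
o=env.get_obs(); print(where('n',o['position']))"
```

```text
time_s: 9.85
position: [0.6248, 0.2347, 0.0759]
tool_rot: [0.072, 2.529, -0.022]
contact_force: [0.4, 0.1, -0.5]
grip_width: 0.0599
gripper_force: 0.0
[-0.0061  0.0697  0.0091]
time_s: 10.52
position: [0.6249, 0.2347, 0.0764]
tool_rot: [0.072, 2.529, -0.022]
contact_force: [-5.4, -0.7, 5.4]
grip_width: 0.0397
gripper_force: 25.0
[-0.0058  0.0697  0.0094]
```

```bash
python3 -m handwheel '[[0,0,-0.01,0,0,0,0.03],[0,0,-0.03,0,0,0,0.03],[0,0,-0.04,0,0,0,0.03],[0,0,-0.04,0,0,0,0.03],[0,0,-0.02,0,0,0,0.03],[0,0,0,0,0,0,0.03]]' 30
python3 - <<'E'
from shot import *
ct=cam(env,"top"); T=lambda p:(148+(p[0]+.5)/3.7-.5,130+(p[1]+.5)/3.7-.5)
C=[plane(ct,T(p),.04) for p in((247,354),(452,354),(451,478),(247,478))]
print(np.round(C,4)); c=np.mean(C,0); d=C[0]+C[3]-C[1]-C[2]; psi=np.degrees(np.arctan2(-d[0],d[1])); print(c.round(4),psi.round(2))
o=env.get_obs(); print(o["position"],o["qpos"].round(2),o["grip_width"]); 
Rn=R.from_rotvec(o["tool_rot"]).as_matrix(); p=np.r_[c[:2],.15]; print("shift lean axes",(Rn.T@(p-o["position"])).round(4)); step(o,down(psi-90),p)
E
```

```text
time_s: 11.02
position: [0.5447, 0.2407, 0.1966]
tool_rot: [0.072, 2.522, -0.015]
contact_force: [0.5, 0.2, -0.8]
grip_width: 0.0397
gripper_force: 30.0
[[ 0.4743  0.1074  0.04  ]
 [ 0.478  -0.0651  0.04  ]
 [ 0.3746 -0.0661  0.04  ]
 [ 0.3711  0.1045  0.04  ]]
[0.4245 0.0202 0.04  ] 1.21
[0.54466167 0.24074982 0.19664302] [ 0.5  -0.17  1.77 -0.36  1.03 -0.91] 0.039697075086085346
shift lean axes [ 0.1141 -0.2271 -0.0256]
rot [0.465 0.494 1.441] rows 13.0
shift new axes [-0.218  -0.1248  0.0466] old axes [ 0.1141 -0.2271 -0.0256] rows 7.0
```

```bash
python3 -m handwheel '[[0.016,-0.032,-0.004,0,0,0,0.03],[0.016,-0.032,-0.004,0,0,0,0.03],[0.016,-0.032,-0.004,0,0,0,0.03],[0.016,-0.032,-0.004,0,0,0,0.03],[0.016,-0.032,-0.004,0,0,0,0.03],[0.016,-0.032,-0.004,0,0,0,0.03],[0.016,-0.032,-0.004,0,0,0,0.03],[0,0,0,0.036,0.038,0.111,0.03],[0,0,0,0.036,0.038,0.111,0.03],[0,0,0,0.036,0.038,0.111,0.03],[0,0,0,0.036,0.038,0.111,0.03]]'
python3 -m handwheel '[[0,0,0,0.036,0.038,0.111,0.03],[0,0,0,0.036,0.038,0.111,0.03],[0,0,0,0.036,0.038,0.111,0.03],[0,0,0,0.036,0.038,0.111,0.03],[0,0,0,0.036,0.038,0.111,0.03],[0,0,0,0.036,0.038,0.111,0.03],[0,0,0,0.036,0.038,0.111,0.03],[0,0,0,0.036,0.038,0.111,0.03],[0,0,0,0.036,0.038,0.111,0.03],[0,0,0,0,0,0,0.03],[0,0,0,0,0,0,0.03]]'
python3 - <<'E'
from g import *
o=env.get_obs(); print(o["qpos"].round(2)); step(o,down(1.2-90),[.4245,.0202,.08])
E
```

```text
time_s: 11.93
position: [0.4229, 0.02, 0.1467]
tool_rot: [0.72, 2.603, -0.025]
contact_force: [-0.6, -0.6, -0.2]
grip_width: 0.0398
gripper_force: 30.0
time_s: 12.85
position: [0.4237, 0.021, 0.1468]
tool_rot: [-2.194, -2.245, 0.021]
contact_force: [0.3, 0.9, -0.2]
grip_width: 0.0397
gripper_force: 30.0
[-0.08 -0.17  1.73 -0.01  1.59 -0.1 ]
rot [-0.012  0.007  0.002] rows 1.0
shift new axes [-0.0008  0.0008  0.0668] old axes [-0.0004  0.0016  0.0668] rows 2.0
```

```bash
python3 -m handwheel '[[0,0,0.03,-0.012,0.007,0.002,0.03],[0,0,0.035,0,0,0,0.03],[0,0,0.03,0,0,0,0.03],[0,0,0.02,0,0,0,0.03],[0,0,0.01,0,0,0,0.03],[0,0,0,0,0,0,0.03],[0,0,0,0,0,0,0.03]]'
python3 -m handwheel '[[0,0,0.003,0,0,0,0.03],[0,0,0,0,0,0,0.03]]'
```

```text
time_s: 13.43
position: [0.424, 0.0217, 0.0239]
tool_rot: [2.196, 2.243, 0.004]
contact_force: [1.1, -0.0, -0.7]
grip_width: 0.0395
gripper_force: 30.0
time_s: 13.6
position: [0.4253, 0.0214, 0.0221]
tool_rot: [2.195, 2.241, 0.007]
contact_force: [-0.8, -0.4, -1.5]
grip_width: 0.0398
gripper_force: 30.0
```

```bash
for i in 1 2; do python3 -m handwheel '[[0,0,0.003,0,0,0,0.03],[0,0,0,0,0,0,0.03]]' | egrep 'pos|contact'; done
```

```text
position: [0.4246, 0.0214, 0.0181]
contact_force: [0.1, -0.0, -0.7]
position: [0.424, 0.0214, 0.0144]
contact_force: [-0.7, 0.4, -0.9]
```

```bash
python3 -m handwheel '[[0,0,0.002,0,0,0,0.03],[0,0,0,0,0,0,0.03],[0,0,0,0,0,0,0.03]]' | egrep 'pos|contact'; python3 -m handwheel '[[0,0,0,0,0,0,0.055],[0,0,0,0,0,0,0.055],[0,0,0,0,0,0,0.055],[0,0,0,0,0,0,0.055],[0,0,0,0,0,0,0.055]]'
```

```text
position: [0.4243, 0.0213, 0.0132]
contact_force: [-1.9, -1.4, 2.8]
time_s: 14.6
position: [0.424, 0.0215, 0.0125]
tool_rot: [2.198, 2.242, 0.004]
contact_force: [-0.2, 0.5, -0.1]
grip_width: 0.0556
gripper_force: 0.0
```

```bash
python3 -m handwheel '[[0,0,-0.02,0,0,0,0.055],[0,0,-0.03,0,0,0,0.055],[0,0,-0.04,0,0,0,0.055],[0,0,-0.04,0,0,0,0.055],[0,0,-0.02,0,0,0,0.055],[0,0,0,0,0,0,0.055]]' | egrep 'time|pos'
python3 - <<'E'
from shot import *
a=wcam("n1"); print("grip",[onface("n",a,p,.03) for p in((147.5,190),(180.5,190),(164,160),(164,217))])
g=cv2.imread("pics/n1.png").max(2); print(g[190,135:195].tolist()); print(g[150:225,164].tolist()); b=wcam("n2"); g2=cv2.imread("pics/n2.png").max(2); print(g2[190,120:200].tolist())
o,im=shot("t1"); cv2.imwrite("pics/t1.png",im)
Rn=R.from_rotvec(o["tool_rot"]).as_matrix(); p=P("n",0,-.037,.12); print(p,"shift now axes",(Rn.T@(p-o["position"])).round(3)); step(o,lean(-3.27),p)
E
```

```text
time_s: 15.1
position: [0.4271, 0.0212, 0.1689]
grip [array([-0.0052, -0.0514,  0.03  ]), array([-0.0052, -0.018 ,  0.03  ]), array([-0.0358, -0.0319,  0.03  ]), array([ 0.0239, -0.0372,  0.03  ])]
[237, 236, 235, 236, 237, 237, 236, 232, 233, 237, 239, 206, 123, 64, 58, 59, 59, 64, 61, 59, 60, 60, 58, 59, 58, 57, 58, 57, 57, 55, 55, 52, 56, 53, 53, 55, 55, 52, 60, 66, 70, 71, 70, 73, 68, 66, 112, 199, 238, 238, 235, 233, 233, 234, 236, 236, 236, 236, 235, 235]
[131, 131, 131, 132, 131, 132, 132, 133, 135, 134, 120, 77, 94, 128, 141, 139, 136, 111, 67, 48, 50, 48, 51, 52, 52, 51, 50, 52, 53, 53, 51, 53, 53, 53, 55, 55, 53, 55, 55, 54, 55, 56, 55, 56, 56, 55, 56, 58, 59, 63, 63, 62, 64, 65, 65, 67, 66, 65, 65, 67, 67, 68, 67, 69, 64, 63, 92, 172, 238, 240, 238, 237, 237, 237, 237]
[235, 212, 142, 84, 61, 57, 56, 60, 59, 59, 56, 58, 57, 59, 56, 57, 55, 56, 55, 54, 51, 52, 52, 51, 51, 51, 50, 49, 49, 51, 50, 47, 49, 48, 47, 52, 50, 50, 52, 51, 52, 50, 48, 51, 77, 116, 135, 137, 135, 133, 131, 131, 136, 137, 137, 135, 135, 137, 135, 135, 134, 135, 135, 135, 134, 134, 136, 139, 138, 137, 137, 137, 138, 136, 138, 137, 130, 120, 134, 148]
[0.56017237 0.13148635 0.17029825] shift now axes [0.108 0.135 0.001]
rot [-0.444 -0.479 -1.446] rows 13.0
shift new axes [-0.1045  0.1177  0.0715] old axes [0.1076 0.1353 0.0006] rows 5.0
```

View pics/t1.png

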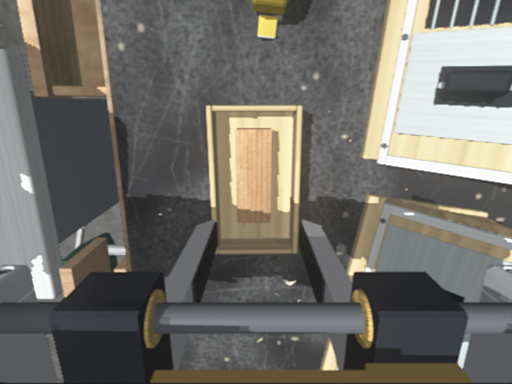

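The view shows the offcut lying flat inside the tray, at about (253,175) with the tray spanning (208,107)–(302,252). Next I'll go to the narrow grip.

```bash
python3 -m handwheel '[[0,0,0,-0.034,-0.037,-0.111,0.09],[0,0,0,-0.034,-0.037,-0.111,0.09],[0,0,0,-0.034,-0.037,-0.111,0.09],[0,0,0,-0.034,-0.037,-0.111,0.09],[0,0,0,-0.034,-0.037,-0.111,0.09],[0,0,0,-0.034,-0.037,-0.111,0.09],[0,0,0,-0.034,-0.037,-0.111,0.09],[0,0,0,-0.034,-0.037,-0.111,0.09],[0,0,0,-0.034,-0.037,-0.111,0.09],[0,0,0,-0.034,-0.037,-0.111,0.09],[0,0,0,-0.034,-0.037,-0.111,0.09],[0,0,0,-0.034,-0.037,-0.111,0.09]]' | egrep 'time|pos'
python3 -m handwheel '[[0,0,0,-0.034,-0.037,-0.111,0.09],[-0.02,0.023,0.013,0,0,0,0.09],[-0.021,0.024,0.014,0,0,0,0.09],[-0.021,0.024,0.014,0,0,0,0.09],[-0.021,0.024,0.014,0,0,0,0.09],[-0.021,0.024,0.014,0,0,0,0.09],[0,0,0,0,0,0,0.09],[0,0,0,0,0,0,0.09]]'
python3 - <<'E'
from g import *
o=env.get_obs(); print(where("n",o["position"])); step(o,lean(-3.27),P("n",-.005,-.036,.013))
E
```

```text
time_s: 16.15
position: [0.4224, 0.022, 0.1596]
time_s: 16.82
position: [0.5545, 0.1334, 0.1598]
tool_rot: [0.074, 2.549, -0.027]
contact_force: [-0.3, -0.3, -1.3]
grip_width: 0.09
gripper_force: 0.0
[-0.0107 -0.0354  0.1148]
rot [-0.004 -0.019  0.001] rows 1.0
shift new axes [-0.0057 -0.0006  0.1018] old axes [-0.0077 -0.0002  0.1016] rows 3.0
```

```bash
python3 -m handwheel '[[-0.006,0,0.02,-0.004,-0.019,0.001,0.09],[0,0,0.03,0,0,0,0.09],[0,0,0.03,0,0,0,0.09],[0,0,0.014,0,0,0,0.09],[0,0,0.007,0,0,0,0.09],[0,0,0,0,0,0,0.06],[0,0,0,0,0,0,0.03],[0,0,0,0,0,0,0],[0,0,0,0,0,0,0],[0,0,0,0,0,0,0],[0,0,0,0,0,0,0],[0,0,0,0,0,0,0]]' 25
python3 -m handwheel '[[0,0,0,0,0,0,0],[0,0,0,0,0,0,0],[0,0,0,0,0,0,0],[0,0,0,0,0,0,0],[0,0,0,0,0,0,0],[0,0,0,0,0,0,0],[0,0,0,0,0,0,0]]' 30
python3 - <<'E'
from g import *
o=env.get_obs(); print(where("n",o["position"]))
E
```

```text
time_s: 17.82
position: [0.6186, 0.1292, 0.0859]
tool_rot: [0.076, 2.521, -0.02]
contact_force: [-0.4, 0.6, -0.9]
grip_width: 0.0464
gripper_force: 0.0
time_s: 18.4
position: [0.6184, 0.1285, 0.085]
tool_rot: [0.076, 2.523, -0.022]
contact_force: [-0.6, -3.4, 2.1]
grip_width: 0.0176
gripper_force: 30.0
[-0.0012 -0.0367  0.0167]
```

```bash
python3 -m handwheel '[[0,0.01,0,0,0,0,0],[0,0.02,0,0,0,0,0],[0,0.02,0,0,0,0,0],[0,0.02,0,0,0,0,0],[0,0.01,0,0,0,0,0],[0,0,0,0,0,0,0],[0,0,0,0,0,0,0]]' 30 | egrep 'pos|contact'
for i in 1 2 3; do python3 -m handwheel '[[0,0.003,0,0,0,0,0],[0,0,0,0,0,0,0]]' | egrep 'pos|contact'; done
python3 - <<'E'
from g import *
o=env.get_obs(); print(where("n",o["position"]),o["time_s"],o["grip_width"])
E
```

```text
position: [0.6229, 0.2107, 0.085]
contact_force: [-2.1, 3.8, 1.4]
position: [0.6229, 0.2114, 0.085]
contact_force: [-3.4, -0.7, 1.5]
position: [0.623, 0.2139, 0.085]
contact_force: [-4.7, -1.9, 3.1]
position: [0.6232, 0.2168, 0.085]
contact_force: [-4.6, -2.1, 2.8]
[-0.0014  0.0517  0.0168] 19.4833 0.01782639020071365
```

```bash
for i in 1 2 3; do python3 -m handwheel '[[0,0.002,0,0,0,0,0],[0,0,0,0,0,0,0]]' | egrep 'pos|contact'; done
python3 - <<'E'
from g import *
o=env.get_obs(); print(where("n",o["position"]),o["time_s"],o["grip_width"])
E
```

```text
position: [0.6233, 0.2186, 0.085]
contact_force: [-5.2, -1.8, 2.9]
position: [0.6233, 0.2191, 0.085]
contact_force: [-6.8, -6.5, 3.9]
position: [0.6233, 0.2191, 0.0849]
contact_force: [-7.0, -12.9, 7.1]
[-0.0014  0.0541  0.0168] 19.9833 0.017919120122884494
```

```bash
python3 -m handwheel '[[0,0.001,0,0,0,0,0],[0,-0.003,0,0,0,0,0],[0,0,0,0,0,0,0.05],[0,0,0,0,0,0,0.05],[0,0,0,0,0,0,0.05],[0,0,0,0,0,0,0.05],[0,0,0,0,0,0,0.05],[0,0,0,0,0,0,0.05],[0,0,-0.02,0,0,0,0.05],[0,0,-0.04,0,0,0,0.05],[0,0,-0.04,0,0,0,0.05],[0,0,-0.02,0,0,0,0.05]]'
python3 -m handwheel '[[0.02,-0.03,0,0,0,0,0.05],[0.02,-0.03,0,0,0,0,0.05],[0.02,-0.03,0,0,0,0,0.05],[0.02,-0.03,-0.01,0,0,0,0.05],[0.02,-0.03,-0.01,0,0,0,0.05],[0.02,-0.03,-0.01,0,0,0,0.05],[0,0,0,0,0,0,0.05],[0,0,0,0,0,0,0.05]]'
python3 - <<'E'
from shot import *
o,im=shot("f1"); t=env.get_image("top")[:,:,::-1]
a=cv2.resize(im,(560,420)); b=cv2.resize(t[130:270,90:430],(800,330)); 
cv2.imwrite("pics/f.png",np.vstack([b,cv2.copyMakeBorder(cv2.resize(im[:260],(512,260)),0,0,0,288,cv2.BORDER_CONSTANT)]))
E
```

```text
time_s: 20.98
position: [0.5544, 0.2268, 0.188]
tool_rot: [0.076, 2.517, -0.016]
contact_force: [1.0, 0.4, 0.2]
grip_width: 0.0498
gripper_force: 0.0
time_s: 21.65
position: [0.4287, 0.0512, 0.1384]
tool_rot: [0.082, 2.519, -0.021]
contact_force: [0.3, 0.3, 0.7]
grip_width: 0.0502
gripper_force: 0.0
```

View pics/f.png

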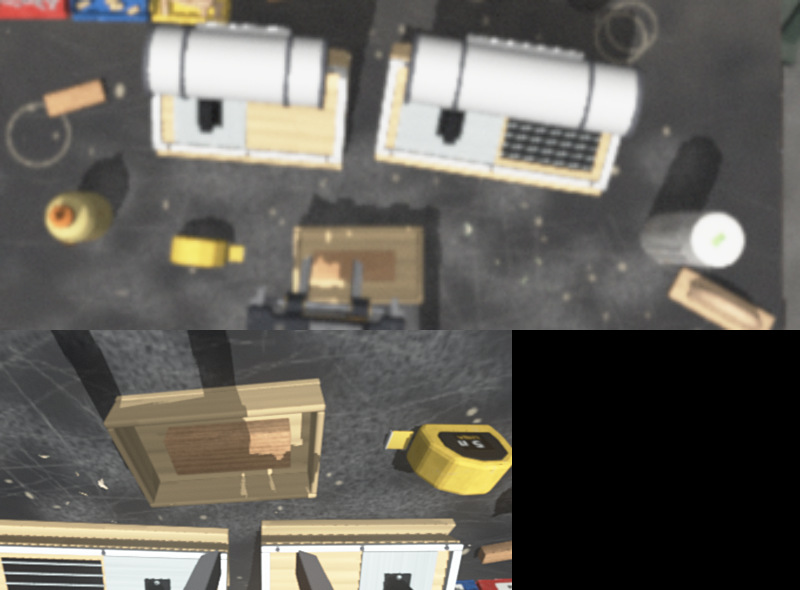

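The final view shows the wide grille fully uncovered, the narrow grille covered, the offcut flat in the tray, and the bottle, can and measure where they were.

```bash
python3 -c "
from plant import env
print(env.close_job())"
```

```text
the job is handed in; nothing more can be done
None
```

The job is handed in at about 22 s of the 72 s allowed: the wide damper was opened to its end stop first, the offcut was laid flat in the scrap tray, and then the narrow damper was shut to its end stop. The glue bottle, spray can and tape measure were left standing where they were.

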